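# Press the specimen jar lids tight and drop the jars into the wire basket

## Task

Stand every red-lidded specimen jar on the bench upright on a white spot of the lever press, one jar to a spot, centred to about a centimetre. When all are in place, pull the press's sprung handle all the way down to its stop so that the pads press all the lids at once, keep it down for a second, then ease it slowly back up to rest without letting it fly. Then drop all the jars into the wire basket, leaving none sticking out over the rim, and leave the petri dishes where they stand.

Things in the scene. Friction and masses are not known exactly. Their poses are not given: they have to be found in the camera images.
- jarA: Specimen jar: round, pinkish-white body with a red lid, 60 mm diameter, 70 mm tall, about 0.1 to 0.2 kg. Origin at the centre of its underside, z up through the lid. Two or three of the jars A, B, C are present; it is None when absent (or while the fingers hold it).
- jarB: Specimen jar: round, pinkish-white body with a red lid, 60 mm diameter, 70 mm tall, about 0.1 to 0.2 kg. Origin at the centre of its underside, z up through the lid. Two or three of the jars A, B, C are present; it is None when absent (or while the fingers hold it).
- jarC: Specimen jar: round, pinkish-white body with a red lid, 60 mm diameter, 70 mm tall, about 0.1 to 0.2 kg. Origin at the centre of its underside, z up through the lid. Two or three of the jars A, B, C are present; it is None when absent (or while the fingers hold it).
- jarA_mid (a point): Centre of jarA, on its axis 35 mm above its underside.
- jarB_mid (a point): Centre of jarB, on its axis 35 mm above its underside.
- jarC_mid (a point): Centre of jarC, on its axis 35 mm above its underside.
- press: White lever press, fixed. Origin on the bench under the middle spot; x away from the robot to the hinge, y along the spots to the handle side. Base plate 6 mm thick, x -65 to 190, y -115 to 160 mm. Spots at y -80, 0, 80. Grey hinge posts, 101 mm tall, at x 125 to 175; with the blue arm raised the space above the spots is clear up to x = 115 mm; come in from the robot's side.
- pad0: Round sprung black rubber pad, 44 mm diameter, under the press's blue arm, over spot0 when the arm is down, where it bears on the lid of a jar on that spot (sprung, gives up to 12 mm). Origin at the centre of its face.
- pad1: Round sprung black rubber pad, 44 mm diameter, under the press's blue arm, over spot1 when the arm is down, where it bears on the lid of a jar on that spot (sprung, gives up to 12 mm). Origin at the centre of its face.
- pad2: Round sprung black rubber pad, 44 mm diameter, under the press's blue arm, over spot2 when the arm is down, where it bears on the lid of a jar on that spot (sprung, gives up to 12 mm). Origin at the centre of its face.
- spot0 (a point): White disc in a blue ring printed on the press's base plate (72 mm outer diameter), where one jar stands; the point is its centre on the plate's top, 6 mm above the bench. Right-hand spot (at press y = -80 mm).
- spot1 (a point): White disc in a blue ring printed on the press's base plate (72 mm outer diameter), where one jar stands; the point is its centre on the plate's top, 6 mm above the bench. Middle spot.
- spot2 (a point): White disc in a blue ring printed on the press's base plate (72 mm outer diameter), where one jar stands; the point is its centre on the plate's top, 6 mm above the bench. Left-hand spot, nearest the handle (press y = +80 mm).
- handle (a point): Middle of the black handle grip: round bar, 22 mm diameter, 88 mm long, parallel to the press's y. It moves on an arc of 220 mm radius about lever_hinge: up, it is 16 mm nearer the robot and 219 mm higher than the hinge; down, level with it and 220 mm nearer the robot. A flat steel arm, 14 mm thick, carries it at its end nearer the spots, 43 mm from this point.
- lever_hinge (a point): Point on the lever's hinge axis at the same press y as the handle point, 85 mm above the bench; the axis runs along the press's y.
- lever (a joint): Lever angle in rad: 0 = arm up at rest (handle 1.5 rad above level), 1.5 = handle fully down at its stop (level). A spring lifts it back; pulling takes about 2 to 4 N at the handle, and up to about 13 N over the last 0.08 rad, where the pads press on the lids. Let go when down, it flies up at 2 rad/s or more.
- basket: Wire basket, fixed to the bench, open on top. Origin at the centre of its underside; outside 180 mm along its x, 230 mm along its y, 85 mm high; walls 5 mm, floor 3 mm.
- dish_a: Petri dish with dark red agar, 90 mm diameter, 17 mm high; bystander. Origin at the centre of its underside.
- dish_b: Stack of two pink petri dishes, 90 mm diameter, 34 mm high; bystander. Origin at the centre of its underside.
Not all that is in view belongs to the job. Leave any black or orange look-alike of the jarA alone.

How it is judged:
On the way, in this order (a step that is already met when the one before it is completed fails the run):
1. every jar that is present stands upright on a spot of the press, its centre within 16 mm of the spot's ((horizontal distance between jarA and spot0 below 0.016 m or horizontal distance between jarA and spot1 below 0.016 m or horizontal distance between jarA and spot2 below 0.016 m) and angle between each of jarA, jarB, jarC's own z axis and vertical below 0.12 rad and z of each of jarA, jarB, jarC in the frame of press below 0.015 m and (horizontal distance between jarB and spot0 below 0.016 m or horizontal distance between jarB and spot1 below 0.016 m or horizontal distance between jarB and spot2 below 0.016 m) and (horizontal distance between jarC and spot0 below 0.016 m or horizontal distance between jarC and spot1 below 0.016 m or horizontal distance between jarC and spot2 below 0.016 m)), for 0.2 s.
2. the handle is down at its stop (over 1.42 rad) and the pads press every jar with over 1.5 N for half a second (all of step 1 and value of joint lever above 1.42 rad and contact force between any of pad0, pad1, pad2 and jarA above 1.5 N and contact force between any of pad0, pad1, pad2 and jarB above 1.5 N and contact force between any of pad0, pad1, pad2 and jarC above 1.5 N), for 0.5 s.
3. the lever is back up at rest (under 0.1 rad) (value of joint lever below 0.1 rad), for 0.2 s.
At the end, for the whole second after the job is handed in: every jar present lies or stands at rest inside the wire basket (its middle within the walls and less than 90 mm above the bench), and the press lever is up at rest (under 0.1 rad) (x of jarA_mid in the frame of basket between -0.085 and 0.085 m and y of jarA_mid in the frame of basket between -0.11 and 0.11 m and z of each of jarA_mid, jarB_mid, jarC_mid in the frame of basket below 0.09 m and linear speed of each of jarA, jarB, jarC below 0.05 m/s and x of jarB_mid in the frame of basket between -0.085 and 0.085 m and y of jarB_mid in the frame of basket between -0.11 and 0.11 m and x of jarC_mid in the frame of basket between -0.085 and 0.085 m and y of jarC_mid in the frame of basket between -0.11 and 0.11 m and value of joint lever below 0.1 rad); the robot touches nothing.
It fails at once if the lever flies back up (faster than 1.5 rad/s while over 0.2 rad) (velocity of joint lever below -1.5 rad/s and value of joint lever above 0.2 rad).
It fails at once if a petri dish is shifted more than 30 mm (distance of any of dish_a, dish_b from where it was at the start of the episode above 0.03 m).
Of jarA, jarB, jarC only 2 to 3 are there at a start; the rules pass over those that are not, and their reading is None.
At some moment in a run one of jarA, jarB, jarC may be knocked a few centimetres aside while the robot is not near it.
It also fails if it takes over 210 s, if anything falls off the work surface, if the arm or the gripper's body presses on something with over 40 N, if the wrist force passes 120 N, or if a joint passes its speed limit or range.

## Robot

A 6-joint arm with a two-finger parallel gripper is mounted at the origin on the work surface. World frame = base frame: x ahead of the robot, y to its left, z up, the work surface at z = 0. Lengths are in m, angles in rad, forces in N, time in s.
With the tool pointing down it reaches from about 0.375 to 0.9 m from the base axis. Payload 3.1 kg.
Tool frame: the origin (TCP) lies on the centre line of the jaws, within the pads' length; the fingertips stand 19 mm ahead of it and the grasp point (between the pads) is the TCP; z points along the fingers, y is the line along which they close (so a half turn about z gives the same grasp; the last joint's range is limited). The gripper opens to 85 mm and grips with 20 to 120 N. Pads are 22 mm wide; open, the fingers measure 114 mm over their backs; the gripper's body (76 mm by 85 mm) begins 54 mm behind the grasp point. The pads swing forward as they close: fully open they stand 13 mm farther back than shut.
Start: joints at [0.924, 0.527, 1.433, -0, 1.181, -0.178], TCP at [0.282, 0.558, 0.25] pointing down, gripper open.
Joint ranges: [-3.08, 3.08], [-0.75, 2.2], [0.22, 2.44], [-1.43, 4.57], [0, 2.65], [-2.85, 2.85]. Speed limits (rad/s): [2.79, 2.79, 3.14, 3.14, 3.14, 3.14].

## Interface

Orientations are given as a unit quaternion [x, y, z, w].
In Python, from station import manip, cams, sign_off gives the robot as it stands.
- The arm moves only by the tool carry_out, never from a script. Its argument "targets" is a list that holds one entry, the list of rows, each a list of 7 numbers: the shift along the tool's x, y, z in cm, then the turn, a rotation vector about the tool's x, y, z in degrees, then the finger opening in cm, from 0 to 8.54. A call has 1 to 12 rows; each row is the pose to reach, as a shift and turn from the pose commanded when the call began, along the tool's axes at that moment; what a row does not reach only later rows make up. A row lasts 1/12 s, in which the tool goes at most 41.7 mm and 7.16 degrees, less where a joint would pass 70% of its speed; a pose out of reach is approached as far as the arm can. A call with a gripper value outside its range is refused whole. The fingers move at their own pace and stop on an object; "force" is the grip in N (left out, the last holds). Time passes only in rows, so rows that repeat a pose let the fingers close. It gives the time, the measured TCP pose, the force, the opening and the grip force at its end, in the units of the state.
- manip.sense(): the state, without advancing time (a new reading comes with each control period).
- cams.snapshot(name): name is "side" or "top" or "wrist"; returns the picture (384x512x3 uint8, red, green, blue); there is no depth.
- cams.camera_info(name): a dict with "K" (3x3 intrinsics, pixels), "k1" (the pictures are not rectified: a ray, as slopes to the right and down, at radius r is drawn at 1 + k1 r^2 times it, then the intrinsics apply), "T" (4x4, takes a point from camera to world coordinates). Camera axes: x right, y down, z forward; pixel columns grow to the right and rows downward; lengths in m; the calibration is good to about 2 mm. A picture is of the moment at which its call begins: read the wrist's pose just before it. camera_info takes no time and is no camera call; for the wrist camera it gives the pose at the moment of the call.
- sign_off(): hands the job in; it is judged then, once.
The state is a dict: "t": time; "q": joint angles; "qd": joint speeds; "tau": joint torques, N m; "tcp_pos": TCP position; "tool_rot": TCP orientation; "force": force on the tool from outside, world axes, zero at the start; "ft_torque": the same for the moment, N m; "finger_gap": opening from 0.0 (shut) to 1.0 (fully open); "gripper_force": force on a finger pad.
Only numpy, scipy, OpenCV 4.12 (cv2) and the standard library are available. Lean on these libraries where they do the work, as an engineer would, in place of code of your own. Each camera call takes 0.05 s, during which the arm holds its last target. There are 200 camera calls.

## Working session

There is one attempt and no reset: what is moved stays moved. The work goes in short steps, Python scripts to look and compute and a tool call to move; the robot and the scene stay as the last step left them, time stands still between calls to the robot, and variables do not carry over. Pictures are saved under pics/ and viewed, at most 14 in all, crops included, and the job is handed in when it is done.

Besides the shell and the picture viewer there is one more tool, called as name(argument=value, ...) on one line, values as JSON. carry_out: Moves the arm, as the interface text tells. Its arguments: {"type":"object","properties":{"targets":{"type":"array"},"force":{"type":"number"}},"required":["targets"]}

```bash
ls; mkdir -p pics; python3 - <<'E'
from station import manip,cams
import cv2
print(manip.sense())
for n in("top","side"):
    i=cams.camera_info(n);print(n,i)
    im=cams.snapshot(n);cv2.imwrite(f"pics/{n}0raw.png",im[:,:,::-1]);cv2.imwrite(f"pics/{n}0.png",cv2.resize(im[:,:,::-1],(800,600),interpolation=cv2.INTER_CUBIC))
E
```

```text
pics
{'t': 0.0, 'q': array([ 9.24507082e-01,  5.28422177e-01,  1.43394302e+00, -2.06729129e-05,
        1.18139291e+00, -1.78466421e-01]), 'qd': array([-0.00192007, -0.00157115, -0.00051332, -0.00231568,  0.00051713,
        0.00081304]), 'tau': array([-7.98477777e-04, -4.42350197e+01, -1.78024328e+01, -2.07725088e-04,
        8.35507060e-03,  1.17219480e-05]), 'tcp_pos': array([0.28137469, 0.55730183, 0.24934765]), 'tool_rot': array([ 2.31780217e-01,  9.72767577e-01, -9.95794577e-04, -4.25188479e-04]), 'force': array([ 0.15566381, -0.69631751,  0.14292378]), 'ft_torque': array([-0.08550782,  0.02194625,  0.04627825]), 'gripper_force': 0.0, 'finger_gap': 0.997284584363617}
top {'K': array([[436.02107129,   0.        , 257.59464353],
       [  0.        , 436.02107129, 189.47106199],
       [  0.        ,   0.        ,   1.        ]]), 'k1': -0.10458838878891209, 'T': array([[ 0.1564236 , -0.9653541 ,  0.20886149,  0.23367364],
       [-0.98768091, -0.15379518,  0.0288698 , -0.02660081],
       [ 0.00425231, -0.21080443, -0.97751901,  1.4434121 ],
       [ 0.        ,  0.        ,  0.        ,  1.        ]])}
side {'K': array([[347.92194277,   0.        , 264.29456683],
       [  0.        , 347.92194277, 185.02438119],
       [  0.        ,   0.        ,   1.        ]]), 'k1': -0.02541601902647132, 'T': array([[ 0.70576052, -0.37195978,  0.60294943, -0.07405927],
       [-0.70842388, -0.36315801,  0.60518746, -0.56826367],
       [-0.00613947, -0.85426119, -0.51980778,  0.67526462],
       [ 0.        ,  0.        ,  0.        ,  1.        ]])}
```

View pics/top0.png

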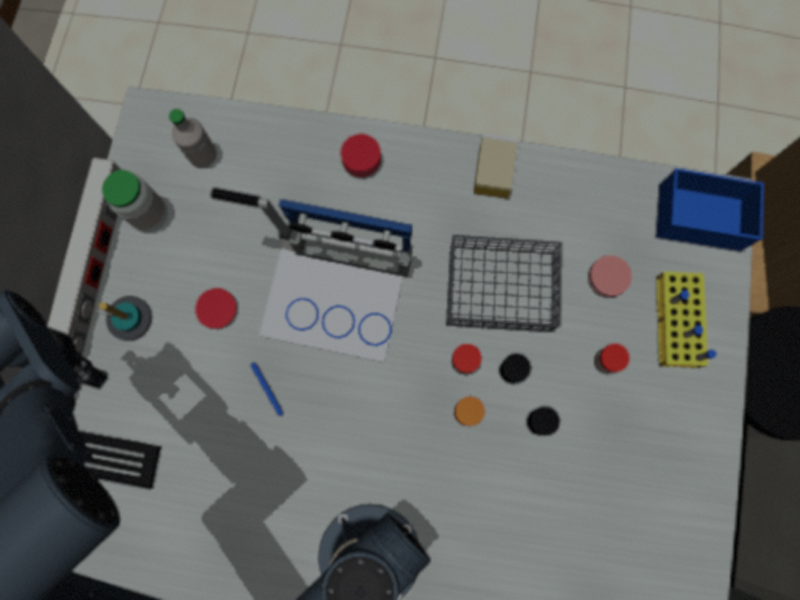

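View pics/side0.png

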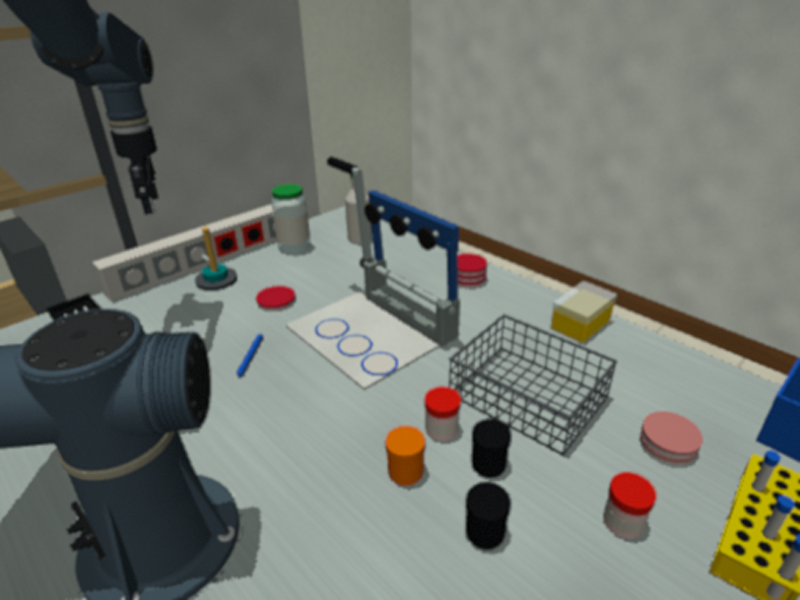

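```bash
cat > h.py <<'E'
from station import manip,cams
import cv2, numpy as np
from scipy.spatial.transform import Rotation as R
def ray(n,uv,info=None):
    i=info or cams.camera_info(n);K=i["K"]
    d=np.array([(uv[0]-K[0,2])/K[0,0],(uv[1]-K[1,2])/K[1,1]]);s=d.copy()
    for _ in range(20): s=d/(1+i["k1"]*(s@s))
    T=i["T"];return T[:3,3],T[:3,:3]@np.array([*s,1])
def onz(n,uv,z,info=None):
    o,d=ray(n,uv,info);return o+d*(z-o[2])/d[2]
def proj(n,p,info=None):
    i=info or cams.camera_info(n);T=i["T"];c=T[:3,:3].T@(np.array(p)-T[:3,3]);s=c[:2]/c[2]
    s=s*(1+i["k1"]*(s@s));return s*i["K"][0,0]+i["K"][:2,2]
def crop(im,x0,y0,w,h,f,name):
    cv2.imwrite("pics/"+name,cv2.resize(im[y0:y0+h,x0:x0+w],None,fx=f,fy=f,interpolation=cv2.INTER_CUBIC))
def rel(p,Rt=None):
    """shift in cm along current tool axes from measured pose to p; turn rotvec deg"""
    s=manip.sense();r=R.from_quat(s["tool_rot"])
    out=r.inv().apply(np.array(p)-s["tcp_pos"])*100
    tv=(r.inv()*Rt).as_rotvec(degrees=True) if Rt is not None else None
    return out,tv
E
python3 - <<'E'
from h import *
im=cv2.imread("pics/top0raw.png")
a=im[205:285,160:265];b=im[205:285,285:415]
out=[cv2.resize(x,(400,int(400*x.shape[0]/x.shape[1])),interpolation=cv2.INTER_CUBIC) for x in (a,b)]
crop(im,160,180,100,60,4,"c1.png")
A=cv2.resize(im[180:240,160:260],None,fx=4,fy=4,interpolation=cv2.INTER_CUBIC)
B=cv2.resize(im[205:285,285:415],None,fx=5,fy=5,interpolation=cv2.INTER_CUBIC)
cv2.imwrite("pics/c1.png",np.vstack([cv2.resize(A,(650,390)),B[:200]]))
hsv=cv2.cvtColor(im,cv2.COLOR_BGR2HSV)
# blobs
m=((hsv[...,0]<6)|(hsv[...,0]>174))&(hsv[...,1]>150)&(hsv[...,2]>60)
n,l,st,c=cv2.connectedComponentsWithStats(m.astype(np.uint8))
for k in range(1,n):
    if st[k,4]>80: print(c[k],st[k],"z70",onz("top",c[k],.067))
m=(hsv[...,0]>100)&(hsv[...,0]<130)&(hsv[...,1]>90)
m[:, :160]=0;m[:180]=0;m[:,260:]=0;m[240:]=0
n,l,st,c=cv2.connectedComponentsWithStats(m.astype(np.uint8),connectivity=8)
for k in range(1,n):
    if st[k,4]>15:
        ys,xs=np.where(l==k);e=cv2.fitEllipse(np.c_[xs,ys].astype(np.float32)) ;print(st[k],e,onz("top",e[0],.006))
for nm,p,z in (("hinge?",(0,0),0),):pass
q=lambda u,v:((u+.5)/1.5625-.5,(v+.5)/1.5625-.5)
for n,u,v,z in (("grip near end",213,193,.31),("grip far end",258,201,.31),("bask tl",453,237,.085),("bask tr",561,241,.085),("bask br",559,329,.085),("bask bl",448,325,.085),("dish_b",610,276,.034),("dish_a",216,308,.017),("stack",361,155,.034),("black1",515,368,.07),("orange",470,410,.07)):
    print(n,onz("top",q(u,v),z))
E
```

```text
[230.63690476  98.87103175] [219  86  24  27 504] z70 [0.82437288 0.15375777 0.067     ]
[137.87730061 197.00204499] [126 185  25  25 489] z70 [0.44209762 0.39314151 0.067     ]
[298.23868313 229.12757202] [290 221  18  17 243] z70 [ 0.42088156 -0.13349254  0.067     ]
[392.61983471 228.84710744] [384 221  18  17 242] z70 [ 0.4683034  -0.43378196  0.067     ]
[207 196  18   7  19] ((216.06210327148438, 203.73294067382812), (15.799341201782227, 19.188512802124023), 81.39917755126953) [0.47061275 0.14564766 0.006     ]
[188 200  16  11  20] ((193.3041229248047, 201.3514862060547), (17.399255752563477, 19.842693328857422), 68.85655212402344) [0.46651138 0.22270036 0.006     ]
[209 201  18  15  27] ((216.16380310058594, 205.65682983398438), (18.802486419677734, 20.0903263092041), 69.80623626708984) [0.46422259 0.1441618  0.006     ]
[230 202  21  19  42] ((239.6207275390625, 210.54672241210938), (19.18976402282715, 19.984426498413086), 71.92607116699219) [0.46026508 0.06385106 0.006     ]
[161 232   7   8  32] ((163.52748107910156, 236.05494689941406), (3.4607508182525635, 8.252644538879395), 146.8936309814453) [0.33580748 0.29895172 0.006     ]
grip near end [0.60831153 0.36928062 0.31      ]
grip far end [0.60569753 0.28624845 0.31      ]
bask tl [ 0.66520561 -0.0700019   0.085     ]
bask tr [ 0.69294457 -0.29484036  0.085     ]
bask br [ 0.50678345 -0.31069892  0.085     ]
bask bl [ 0.4797045  -0.08613315  0.085     ]
dish_b [ 0.64931719 -0.41888725  0.034     ]
dish_a [0.44997522 0.40781964 0.017     ]
stack [0.83810381 0.15721855 0.034     ]
black1 [ 0.41618685 -0.2338089   0.07      ]
orange [ 0.31866462 -0.15512538  0.07      ]
```

View pics/c1.png

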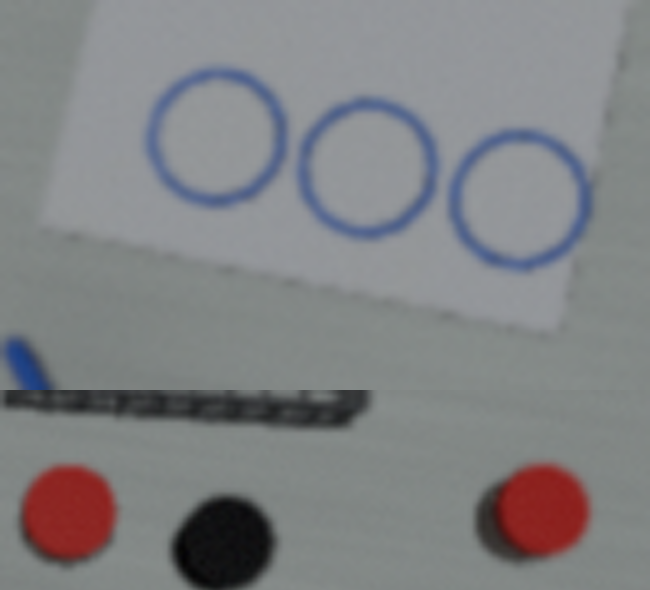

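```bash
cat >> h.py <<'E'
def down(deg):
    a=np.radians(deg);y=np.array([np.cos(a),np.sin(a),0]);z=np.array([0,0,-1.]);return R.from_matrix(np.c_[np.cross(y,z),y,z])
def go(p,deg):
    o,t=rel(p,down(deg));print(np.round(o,2),np.round(t,1))
E
python3 - <<'E'
from h import *
S=[onz("top",(u,v),.006) for u,v in ((239.58,210.19),(216.19,205.42),(192.96,200.65))];print(S)
d=S[2]-S[0];print(np.linalg.norm(d),np.degrees(np.arctan2(d[1],d[0])))
for c in ((298.24,229.13),(392.62,228.85)):print(onz("top",c,.069))
# handle grip ends at both cams
q=lambda u,v:((u+.5)/1.5625-.5,(v+.5)/1.5625-.5)
def tri(a,b):
    (o1,d1),(o2,d2)=ray("top",q(*a)),ray("side",q(*b))
    s=np.linalg.lstsq(np.c_[d1,-d2],o2-o1,rcond=None)[0];p,r=o1+d1*s[0],o2+d2*s[1];print((p+r)/2,np.linalg.norm(p-r))
tri((213,193),(330,160));tri((257,201),(356,171))
y=d/np.linalg.norm(d);x=np.array([y[1],-y[0],0]);print("press x",x)
print("handle up", S[1]+x*.134)
go((.45,.30,.25),0);go((.421,-.133,.25),-45);
E
```

```text
[array([0.46143374, 0.06418398, 0.006     ]), array([0.4650291 , 0.14421633, 0.006     ]), array([0.4686842 , 0.22429328, 0.006     ])]
0.16027338878750214 87.40716352060825
[ 0.42060252 -0.13334242  0.069     ]
[ 0.46795327 -0.43319174  0.069     ]
[0.60993307 0.37067857 0.3056554 ] 0.0004399227836220133
[0.61110597 0.28928027 0.2997021 ] 0.005560868425650526
press x [ 0.99897623 -0.04523809  0.        ]
handle up [0.59889192 0.13815443 0.006     ]
[-26.65 -15.37  -0.04] [-0.1  0.  63.2]
[-4.359e+01 -5.532e+01  4.000e-02] [-1.000e-01  1.000e-01  1.082e+02]
```

carry_out(targets=[[[-26.7,-15.4,0,0,0,50,8.54],[-26.7,-15.4,0,0,0,50,8.54],[-26.7,-15.4,0,0,0,50,8.54],[-26.7,-15.4,0,0,0,50,8.54],[-26.7,-15.4,0,0,0,50,8.54],[-26.7,-15.4,0,0,0,50,8.54],[-43.6,-55.3,0,0,0,108,8.54],[-43.6,-55.3,0,0,0,108,8.54],[-43.6,-55.3,0,0,0,108,8.54],[-43.6,-55.3,0,0,0,108,8.54],[-43.6,-55.3,0,0,0,108,8.54],[-43.6,-55.3,0,0,0,108,8.54]]])

```text
t: 1.1
tcp_pos: [0.4196, 0.0969, 0.2502]
tool_rot: [0.834, 0.551, -0.0, -0.0]
force: [0.8, 0.3, -0.5]
finger_gap: 1.0
gripper_force: 0.0
```

```bash
python3 - <<'E'
from h import *
print(manip.sense()["t"],manip.sense()["tcp_pos"]);go((.421,-.133,.25),-45);go((.421,-.133,.12),-45)
E
```

```text
1.1 [0.41956195 0.09694778 0.25018405]
[-2.11e+01  9.14e+00  2.00e-02] [-0.   0.  21.9]
[-21.1    9.15  13.02] [-0.   0.  21.9]
```

carry_out(targets=[[[-21.1,9.1,0,0,0,22,8.54],[-21.1,9.1,0,0,0,22,8.54],[-21.1,9.1,0,0,0,22,8.54],[-21.1,9.1,2,0,0,22,8.54],[-21.1,9.1,5,0,0,22,8.54],[-21.1,9.1,5,0,0,22,8.54],[-21.1,9.1,5,0,0,22,8.54],[-21.1,9.1,5,0,0,22,8.54]]])

```text
t: 1.77
tcp_pos: [0.4218, -0.132, 0.1992]
tool_rot: [0.924, 0.383, -0.001, -0.001]
force: [-0.7, 0.4, -0.1]
finger_gap: 1.0
gripper_force: 0.0
```

```bash
python3 - <<'E'
from h import *
i=cams.camera_info("wrist");im=cams.snapshot("wrist")[:,:,::-1].copy()
print(manip.sense()["tcp_pos"]);go((.421,-.133,.04),-45)
u=proj("wrist",(.4206,-.1333,.07),i);print(u)
cv2.circle(im,tuple(int(x) for x in u),3,(0,255,0),1);cv2.imwrite("pics/w1.png",im)
hsv=cv2.cvtColor(im,cv2.COLOR_BGR2HSV);m=((hsv[...,0]<6)|(hsv[...,0]>174))&(hsv[...,1]>150)&(hsv[...,2]>60)
n,l,st,c=cv2.connectedComponentsWithStats(m.astype(np.uint8))
for k in range(1,n):
    if st[k,4]>80: print(c[k],st[k],onz("wrist",c[k],.069,i))
E
```

```text
[ 0.42196033 -0.13092639  0.19986385]
[-0.21  0.12 15.99] [-0.1  0.   0.2]
[260.42889162 188.55815006]
[263.27767149 182.55042361] [ 229  148   69   70 3659] [ 0.42587635 -0.13144737  0.069     ]
```

View pics/w1.png

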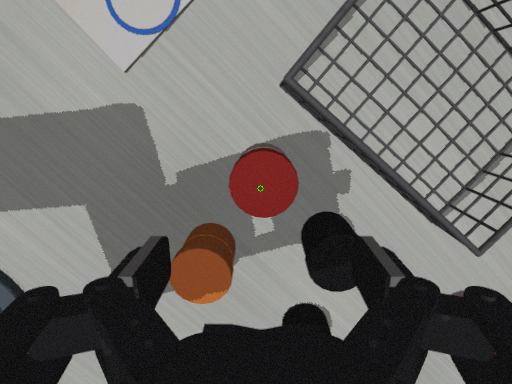

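carry_out(targets=[[[0,0.2,4,0,0,0,8.54],[0,0.2,8,0,0,0,8.54],[0,0.2,12,0,0,0,8.54],[0,0.2,14,0,0,0,8.54],[0,0.2,16,0,0,0,8.54],[0,0.2,16,0,0,0,8.54],[0,0.2,16,0,0,0,5],[0,0.2,16,0,0,0,5],[0,0.2,16,0,0,0,5],[0,0.2,16,0,0,0,5],[0,0.2,16,0,0,0,5],[0,0.2,16,0,0,0,5]]], force=40)

```text
t: 2.82
tcp_pos: [0.4249, -0.1326, 0.042]
tool_rot: [0.923, 0.385, 0.001, 0.001]
force: [2.2, 2.3, 9.0]
finger_gap: 0.694
gripper_force: 43.6
```

carry_out(targets=[[[0,0,0,0,0,0,5],[0,0,-1,0,0,0,5],[0,0,-3,0,0,0,5],[0,0,-6,0,0,0,5],[0,0,-10,0,0,0,5],[0,0,-13,0,0,0,5],[0,0,-15,0,0,0,5],[0,0,-15,0,0,0,5]]])

```text
t: 3.48
tcp_pos: [0.4262, -0.1337, 0.1949]
tool_rot: [0.923, 0.385, 0.003, 0.004]
force: [0.4, -0.3, -1.7]
finger_gap: 0.694
gripper_force: 43.6
```

```bash
python3 - <<'E'
from h import *
i=cams.camera_info("wrist");im=cams.snapshot("wrist")[:,:,::-1].copy()
s=manip.sense();print(s["tcp_pos"],s["finger_gap"],R.from_quat(s["tool_rot"]).as_matrix()[:,1]);
for sp in ((.4617,.0642),(.4650,.1442),(.4687,.2243)):
    for a in (0,-2.6):go((*sp,.19),a)
hsv=cv2.cvtColor(im,cv2.COLOR_BGR2HSV);m=((hsv[...,0]<6)|(hsv[...,0]>174))&(hsv[...,1]>150)&(hsv[...,2]>60)
n,l,st,c=cv2.connectedComponentsWithStats(m.astype(np.uint8))
for k in range(1,n):
    if st[k,4]>80: print(c[k],st[k],onz("wrist",c[k],s["tcp_pos"][2]+.029,i))
E
```

```text
[ 0.42514004 -0.13315045  0.19293544] 0.6945290324587466 [ 0.71028033 -0.70388509  0.00690202]
[ 16.59 -11.3    0.24] [  0.4   0.1 -44.7]
[ 16.59 -11.3    0.24] [  0.4   0.1 -42.1]
[ 22.51 -16.69   0.21] [  0.4   0.1 -44.7]
[ 22.51 -16.69   0.21] [  0.4   0.1 -42.1]
[ 28.46 -22.07   0.18] [  0.4   0.1 -44.7]
[ 28.46 -22.07   0.18] [  0.4   0.1 -42.1]
[260.97017382 274.15801949] [  181   210   161   123 15188] [ 0.43365892 -0.12706896  0.22193544]
```

carry_out(targets=[[[4,-2.8,-3,0,0,-7,5],[7,-4.8,-3,0,0,-14,5],[10,-6.8,-3,0,0,-21,5],[13,-8.8,-3,0,0,-28,5],[15.5,-10.5,-2,0,0,-35,5],[16.6,-11.3,0,0,0,-42,5],[16.6,-11.3,0,0,0,-42,5],[16.6,-11.3,4,0,0,-42,5],[16.6,-11.3,8,0,0,-42,5],[16.6,-11.3,11,0,0,-42,5],[16.6,-11.3,11,0,0,-42,5],[16.6,-11.3,11,0,0,-42,5]]])

```text
t: 4.53
tcp_pos: [0.4589, 0.0644, 0.0789]
tool_rot: [0.725, 0.689, -0.002, -0.002]
force: [0.1, 0.0, -0.6]
finger_gap: 0.691
gripper_force: 44.0
```

```bash
python3 - <<'E'
from h import *
im=cams.snapshot("wrist")[:,:,::-1].copy();cv2.imwrite("pics/w2.png",im)
s=manip.sense();print(s["tcp_pos"])
go((.4617,.0642,.049),-2.6)
E
```

```text
[0.46036781 0.06435337 0.08039191]
[-0.01  0.14  3.14] [-0.1  0.  -0.3]
```

View pics/w2.png

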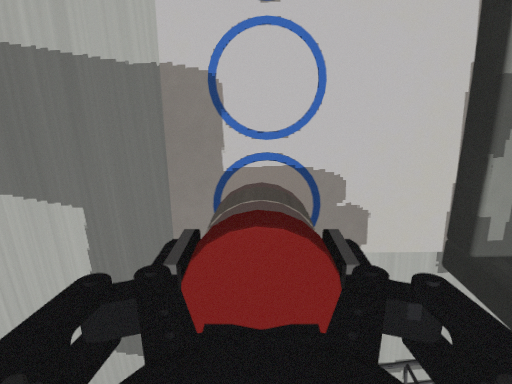

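carry_out(targets=[[[0,0.2,2,0,0,0,5],[0,0.2,2.8,0,0,0,5],[0,0.2,3.2,0,0,0,5],[0,0.2,3.3,0,0,0,5],[0,0.2,3.3,0,0,0,5],[0,0.2,3.3,0,0,0,8.54],[0,0.2,3.3,0,0,0,8.54],[0,0.2,3.3,0,0,0,8.54],[0,0.2,1,0,0,0,8.54],[0,0.2,-3,0,0,0,8.54],[0,0.2,-7,0,0,0,8.54],[0,0.2,-11,0,0,0,8.54]]])

```text
t: 5.58
tcp_pos: [0.4618, 0.065, 0.1919]
tool_rot: [0.724, 0.69, -0.0, -0.001]
force: [1.1, 0.3, -0.8]
finger_gap: 1.002
gripper_force: 0.0
```

```bash
python3 - <<'E'
from h import *
s=manip.sense();print(s["t"],s["tcp_pos"],s["finger_gap"],s["q"])
go((.45,-.15,.26),-60);go((.468,-.433,.2),-90);go((.468,-.433,.25),-70)
E
```

```text
5.5833 [0.46182017 0.06496118 0.19185792] 1.0018577785027576 [-1.00577014e-01  4.09447840e-01  1.88124241e+00  1.49131447e-05
  8.52356412e-01 -5.25611572e-02]
[-21.53  -0.16  -6.82] [-0.1  0.  57.2]
[-49.71   3.01  -0.82] [-0.1  0.1 87.2]
[-49.71   3.    -5.82] [-0.1  0.  67.2]
```

carry_out(targets=[[[-4,0,-3,0,0,5,8.54],[-8,0.5,-5,0,0,10,8.54],[-12,1,-5,0,0,15,8.54],[-49.7,3,-5,0,0,20,8.54],[-49.7,3,-5,0,0,20,8.54],[-49.7,3,-5,0,0,20,8.54],[-49.7,3,-5,0,0,20,8.54],[-49.7,3,-5,0,0,20,8.54],[-49.7,3,-3,0,0,20,8.54],[-49.7,3,0,0,0,20,8.54],[-49.7,3,0,0,0,20,8.54],[-49.7,3,0,0,0,20,8.54]]])

```text
t: 6.58
tcp_pos: [0.4681, -0.4168, 0.1961]
tool_rot: [0.833, 0.554, 0.0, 0.0]
force: [0.8, 0.4, 0.3]
finger_gap: 0.997
gripper_force: 0.0
```

```bash
cat >> h.py <<'E'
def reds(n,z):
    i=cams.camera_info(n);im=cams.snapshot(n)[:,:,::-1].copy()
    hsv=cv2.cvtColor(im,cv2.COLOR_BGR2HSV);m=((hsv[...,0]<6)|(hsv[...,0]>174))&(hsv[...,1]>150)&(hsv[...,2]>60)
    n_,l,st,c=cv2.connectedComponentsWithStats(m.astype(np.uint8))
    for k in range(1,n_):
        if st[k,4]>80: print(n,np.round(c[k],1),st[k],np.round(onz(n,c[k],z,i),4))
    return im
E
python3 - <<'E'
from h import *
s=manip.sense();print(s["t"],s["tcp_pos"])
cv2.imwrite("pics/w3.png",reds("wrist",.069));reds("top",.069);go((.468,-.433,.04),-22.6)
E
```

```text
6.5833 [ 0.46810367 -0.41676501  0.19610179]
wrist [273.1 202.9] [ 240  170   67   66 3470] [ 0.4733 -0.4345  0.069 ]
top [230.6  98.8] [219  86  24  27 502] [0.8237 0.1536 0.069 ]
top [137.9 197. ] [126 185  25  25 484] [0.442  0.3925 0.069 ]
top [239.8 207.3] [232 199  17  18 239] [0.4608 0.0611 0.069 ]
[-1.07  0.52 15.4 ] [ 0.   0.1 -0.4]
```

View pics/w3.png

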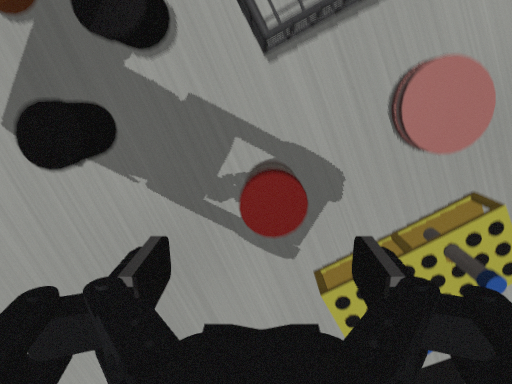

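carry_out(targets=[[[-1.1,0.8,4,0,0,0,8.54],[-1.1,0.8,8,0,0,0,8.54],[-1.1,0.8,12,0,0,0,8.54],[-1.1,0.8,14,0,0,0,8.54],[-1.1,0.8,15.4,0,0,0,8.54],[-1.1,0.8,15.4,0,0,0,8.54],[-1.1,0.8,15.4,0,0,0,5],[-1.1,0.8,15.4,0,0,0,5],[-1.1,0.8,15.4,0,0,0,5],[-1.1,0.8,15.4,0,0,0,5],[-1.1,0.8,15.4,0,0,0,5],[-1.1,0.8,15.4,0,0,0,5]]])

```text
t: 7.68
tcp_pos: [0.4729, -0.4294, 0.0447]
tool_rot: [0.833, 0.554, 0.0, 0.002]
force: [0.5, 0.2, 7.1]
finger_gap: 0.694
gripper_force: 43.7
```

carry_out(targets=[[[0,0,0,0,0,0,5],[0,0,-1,0,0,0,5],[0,0,-3,0,0,0,5],[0,0,-6,0,0,0,5],[0,0,-10,0,0,0,5],[0,0,-14,0,0,0,5],[0,0,-18,0,0,0,5],[0,0,-20,0,0,0,5],[0,0,-20,0,0,0,5]]])

```text
t: 8.43
tcp_pos: [0.4737, -0.4305, 0.2494]
tool_rot: [0.833, 0.554, 0.0, 0.006]
force: [1.3, -0.4, -1.3]
finger_gap: 0.692
gripper_force: 43.5
```

```bash
python3 - <<'E'
from h import *
s=manip.sense();print(s["t"],s["tcp_pos"],s["finger_gap"],s["q"])
go((.4687,.2243,.24),-2.6);go((.45,0,.24),-2.6)
E
```

```text
8.4333 [ 0.47366521 -0.43045755  0.2493742 ] 0.6923881471663919 [-9.11944760e-01  5.44356150e-01  1.40305156e+00 -1.92868131e-05
  1.18139491e+00 -5.15099166e-01]
[ 60.2  -25.77   0.27] [  0.6   0.5 -20.1]
[ 38.79 -18.83   0.48] [  0.6   0.5 -20.1]
```

carry_out(targets=[[[3,-1.3,0,0,0,-2,5],[6.5,-2.8,0,0,0,-5,5],[60.3,-25.8,0,0,0,-20,5],[60.3,-25.8,0,0,0,-20,5],[60.3,-25.8,0,0,0,-20,5],[60.3,-25.8,0,0,0,-20,5],[60.3,-25.8,0,0,0,-20,5],[60.3,-25.8,0,0,0,-20,5],[60.3,-25.8,0,0,0,-20,5],[60.3,-25.8,0,0,0,-20,5],[60.3,-25.8,0,0,0,-20,5],[60.3,-25.8,0,0,0,-20,5]]])

```text
t: 9.43
tcp_pos: [0.4663, 0.0613, 0.2412]
tool_rot: [0.724, 0.69, -0.001, -0.001]
force: [0.9, -0.2, -1.0]
finger_gap: 0.694
gripper_force: 43.6
```

```bash
python3 - <<'E'
from h import *
s=manip.sense();print(s["t"],s["tcp_pos"],s["finger_gap"])
go((.4687,.2275,.24),-2.6)
E
```

```text
9.4333 [0.46630062 0.06127684 0.24121964] 0.6940628817909823
[16.61 -0.56  0.13] [-0.2 -0.  -0.2]
```

carry_out(targets=[[[4,-0.2,0,0,0,0,5],[8,-0.4,0,0,0,0,5],[12,-0.5,0,0,0,0,5],[15.5,-0.5,0,0,0,0,5],[15.5,-0.5,4,0,0,0,5],[15.5,-0.5,8,0,0,0,5],[15.5,-0.5,12,0,0,0,5],[15.5,-0.5,16,0,0,0,5],[15.5,-0.5,16,0,0,0,5],[15.5,-0.5,16,0,0,0,5],[15.5,-0.5,16,0,0,0,5]]])

```text
t: 10.35
tcp_pos: [0.471, 0.2144, 0.0833]
tool_rot: [0.724, 0.69, 0.0, 0.0]
force: [0.8, 0.2, -1.1]
finger_gap: 0.691
gripper_force: 44.2
```

```bash
python3 - <<'E'
from h import *
s=manip.sense();print(s["t"],s["tcp_pos"],s["finger_gap"])
go((.4687,.2275,.051),-2.6)
E
```

```text
10.35 [0.47104623 0.21436818 0.08331711] 0.6913875597418674
[ 1.3  -0.3   3.23] [ 0.1 -0.  -0.2]
```

carry_out(targets=[[[1.3,-0.3,1,0,0,0,5],[1.3,-0.3,2.2,0,0,0,5],[1.3,-0.3,3,0,0,0,5],[1.3,-0.3,3.3,0,0,0,5],[1.3,-0.3,3.3,0,0,0,5],[1.3,-0.3,3.3,0,0,0,8.54],[1.3,-0.3,3.3,0,0,0,8.54],[1.3,-0.3,3.3,0,0,0,8.54],[1.3,-0.3,1,0,0,0,8.54],[1.3,-0.3,-3,0,0,0,8.54],[1.3,-0.3,-7,0,0,0,8.54],[1.3,-0.3,-11,0,0,0,8.54]]])

```text
t: 11.35
tcp_pos: [0.4677, 0.2272, 0.1939]
tool_rot: [0.724, 0.69, -0.001, -0.0]
force: [0.6, 0.2, -0.2]
finger_gap: 0.998
gripper_force: 0.0
```

carry_out(targets=[[[0,-4,-4,0,0,0,8.54],[4,-8,-8,0,0,0,8.54],[8,-8,-12,0,0,0,8.54],[8,-8,-14,0,0,0,8.54],[8,-8,-14,0,0,0,8.54]]])

```text
t: 11.77
tcp_pos: [0.3917, 0.3133, 0.3366]
tool_rot: [0.723, 0.691, 0.003, 0.001]
force: [0.9, 0.9, 0.1]
finger_gap: 0.996
gripper_force: 0.0
```

```bash
python3 - <<'E'
from h import *
im=reds("top",.075);cv2.imwrite("pics/t1r.png",im);crop(im,110,90,160,120,5,"t1.png")
s=manip.sense();print(s["t"],s["tcp_pos"],s["q"])
for a in (-2.6,): go((.6105,.330,.40),a)
E
```

```text
top [230.6  98.9] [219  86  24  27 505] [0.8208 0.1528 0.075 ]
top [143.3 197.7] [137 186  14  24 234] [0.4415 0.3726 0.075 ]
top [191.8 197.7] [183 189  18  18 236] [0.4662 0.2177 0.075 ]
top [239.8 207.3] [232 199  17  18 240] [0.4599 0.0606 0.075 ]
11.8167 [0.39304375 0.31548194 0.33961457] [0.45302434 0.25453744 1.61980699 0.00238164 1.25379962 0.49749764]
[ 2.48 21.72 -5.79] [ 0.6 -0.5  0. ]
```

View pics/t1.png

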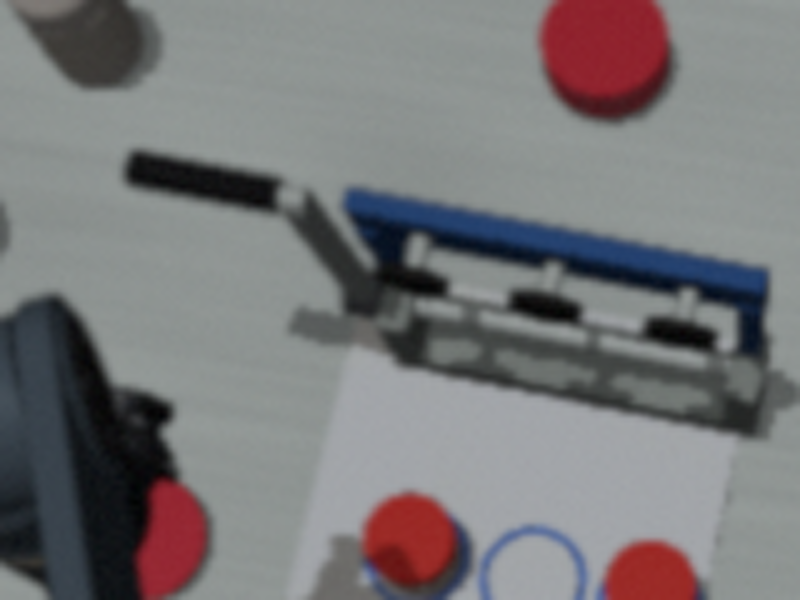

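carry_out(targets=[[[0,0,-3,0,0,0,8.54],[0,2,-5.8,0,0,0,8.54],[1,6,-5.8,0.6,-0.5,0,8.54],[2.3,21.3,-5.8,0.6,-0.5,0,8.54],[2.3,21.3,-5.8,0.6,-0.5,0,8.54],[2.3,21.3,-5.8,0.6,-0.5,0,8.54],[2.3,21.3,-5.8,0.6,-0.5,0,8.54],[2.3,21.3,-5.8,0.6,-0.5,0,8.54],[2.3,21.3,-5.8,0.6,-0.5,0,8.54]]])

```text
t: 12.57
tcp_pos: [0.6069, 0.3231, 0.3885]
tool_rot: [0.724, 0.689, -0.008, -0.001]
force: [-0.2, 0.3, 0.2]
finger_gap: 1.003
gripper_force: 0.0
```

```bash
python3 - <<'E'
from h import *
i=cams.camera_info("wrist");im=cams.snapshot("wrist")[:,:,::-1].copy();
for p in ((.609,.373,.304),(.609,.285,.304)):
    u=proj("wrist",p,i);cv2.circle(im,tuple(int(x) for x in u),3,(0,255,0),1)
cv2.imwrite("pics/w4.png",im)
s=manip.sense();print(s["t"],s["tcp_pos"],s["q"],s["force"])
go((.606,.330,.304),-2.6)
E
```

```text
12.6167 [0.60565866 0.32341815 0.38915995] [ 0.32972143  0.51874309  1.06207623 -0.0039734   1.57629832  0.378377  ] [-0.08786093  0.19448718 -1.40968392]
[0.74 0.11 8.51] [-0.7  0.5 -0.2]
```

View pics/w4.png

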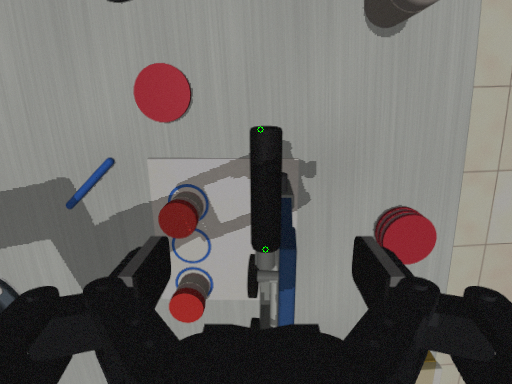

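carry_out(targets=[[[0.7,0.3,3,0,0,0,8.54],[0.7,0.3,6,0,0,0,8.54],[0.7,0.3,8.5,0,0,0,8.54],[0.7,0.3,8.5,0,0,0,8.54],[0.7,0.3,8.5,0,0,0,1.5],[0.7,0.3,8.5,0,0,0,1.5],[0.7,0.3,8.5,0,0,0,1.5],[0.7,0.3,8.5,0,0,0,1.5],[0.7,0.3,8.5,0,0,0,1.5],[0.7,0.3,8.5,0,0,0,1.5],[0.7,0.3,8.5,0,0,0,1.5],[0.7,0.3,8.5,0,0,0,1.5]]], force=50)

```text
t: 13.62
tcp_pos: [0.6094, 0.3303, 0.3072]
tool_rot: [0.724, 0.69, -0.005, 0.0]
force: [1.0, 0.4, 5.8]
finger_gap: 0.237
gripper_force: 48.9
```

```bash
python3 - <<'E'
from h import *
s=manip.sense();p=s["tcp_pos"];r=R.from_quat(s["tool_rot"]);print(s["t"],p,s["finger_gap"]*8.54,s["gripper_force"],s["force"],r.as_matrix()[:,1:])
reds("top",.075)
x=np.array([.99898,-.04524,0]);z=np.array([0,0,1.])
h=p+.016*x-.219*z; print("hinge",h)
a0=np.arctan2(.219,.016)
for k in range(0,37):
    a=a0-k*a0/36
    t=h+.22*(-np.cos(a)*x+np.sin(a)*z); print(k,np.round(r.inv().apply(t-p)*100,1))
E
```

```text
13.6167 [0.60941078 0.33033535 0.30715438] 2.020384599808028 48.87628734111786 [1.04923415 0.3557581  5.75353414] [[ 0.99882017 -0.0070882 ]
 [-0.04809155 -0.00699831]
 [-0.00674361 -0.99995039]]
top [230.6  98.9] [219  86  24  27 503] [0.8208 0.1527 0.075 ]
top [191.6 197.6] [183 189  18  18 240] [0.4665 0.2185 0.075 ]
top [239.8 207.3] [232 199  17  18 240] [0.4598 0.0606 0.075 ]
hinge [0.62539446 0.32961151 0.08815438]
0 [-0. -0. -0.]
1 [-0.  -0.9  0.1]
2 [-0.  -1.8  0.2]
3 [-0.  -2.7  0.3]
4 [-0.  -3.6  0.6]
5 [-0.  -4.5  0.8]
6 [-0.  -5.4  1.1]
7 [-0.  -6.2  1.4]
8 [-0.  -7.1  1.7]
9 [-0.  -7.9  2.1]
10 [-0.  -8.7  2.5]
11 [-0.  -9.5  3. ]
12 [ -0.  -10.3   3.5]
13 [ -0. -11.   4.]
14 [ -0.  -11.8   4.5]
15 [  0.  -12.5   5.1]
16 [  0.  -13.2   5.7]
17 [  0.  -13.8   6.4]
18 [  0.  -14.5   7. ]
19 [  0.  -15.1   7.7]
20 [  0.  -15.6   8.4]
21 [  0.  -16.2   9.2]
22 [  0.  -16.7   9.9]
23 [  0.  -17.2  10.7]
24 [  0.  -17.6  11.5]
25 [  0.  -18.1  12.3]
26 [  0.  -18.4  13.1]
27 [  0.  -18.8  14. ]
28 [  0.1 -19.1  14.8]
29 [  0.1 -19.4  15.7]
30 [  0.1 -19.6  16.6]
31 [  0.1 -19.8  17.5]
32 [  0.1 -20.   18.4]
33 [  0.1 -20.1  19.3]
34 [  0.1 -20.2  20.2]
35 [  0.1 -20.2  21.1]
36 [  0.1 -20.3  22. ]
```

carry_out(targets=[[[0,-0.9,0.1,0,0,0,1.5],[0,-1.8,0.2,0,0,0,1.5],[0,-2.7,0.3,0,0,0,1.5],[0,-3.6,0.6,0,0,0,1.5],[0,-4.5,0.8,0,0,0,1.5],[0,-5.4,1.1,0,0,0,1.5],[0,-6.2,1.4,0,0,0,1.5],[0,-7.1,1.7,0,0,0,1.5],[0,-7.9,2.1,0,0,0,1.5],[0,-8.7,2.5,0,0,0,1.5],[0,-9.5,3.0,0,0,0,1.5],[0,-10.3,3.5,0,0,0,1.5]]])

```text
t: 14.67
tcp_pos: [0.5053, 0.3353, 0.271]
tool_rot: [0.724, 0.69, -0.005, -0.0]
force: [5.4, 1.0, 3.4]
finger_gap: 0.239
gripper_force: 52.5
```

```bash
cat > arc.py <<'E'
from h import *
s=manip.sense();p=s["tcp_pos"];r=R.from_quat(s["tool_rot"]);print(s["t"],p,s["finger_gap"]*8.54,s["gripper_force"],s["force"],s["ft_torque"],r.as_matrix()[:,2])
h=np.array([.6254,.3296,.0882]);x=np.array([.99898,-.04524,0]);d=p-h
print("radius",np.hypot(d@x,d[2]),"lever",1.5-np.arctan2(d[2],-d@x),"side",np.cross([0,0,1],x)@d)
E
python3 arc.py
```

```text
14.6667 [0.50532673 0.33530499 0.27103929] 2.0399105928408736 52.48349726200104 [5.40036315 1.02703789 3.4064183 ] [ 0.22882439 -1.83850925 -0.01100506] [-0.00828576 -0.00679487 -0.99994259]
radius 0.21881586939126776 lever 0.5108029235960306 side 0.0002670546652564358
```

carry_out(targets=[[[0,-0.7,0.5,0,0,0,1.5],[0,-1.5,1.0,0,0,0,1.5],[0,-2.2,1.6,0,0,0,1.5],[0,-2.9,2.2,0,0,0,1.5],[0,-3.5,2.9,0,0,0,1.5],[0,-4.2,3.5,0,0,0,1.5],[0,-4.8,4.2,0,0,0,1.5],[0,-5.3,4.9,0,0,0,1.5],[0,-5.9,5.7,0,0,0,1.5],[0,-6.4,6.4,0,0,0,1.5],[0,-6.9,7.2,0,0,0,1.5],[0,-7.3,8.0,0,0,0,1.5]]])

```text
t: 15.67
tcp_pos: [0.4319, 0.3385, 0.1918]
tool_rot: [0.724, 0.69, -0.005, -0.001]
force: [5.9, 5.3, 1.3]
finger_gap: 0.239
gripper_force: 52.3
```

```bash
python3 arc.py
```

```text
15.6667 [0.4318813  0.33853273 0.1918103 ] 2.043037600650767 52.31943190097809 [5.9227679  5.33055051 1.33415973] [ 0.70134088 -1.31409126 -0.06912906] [-0.0079538  -0.0060085  -0.99995032]
radius 0.21969213462014595 lever 1.0088776569501807 side 0.000168833143651142
```

carry_out(targets=[[[0,-0.5,0.8,0,0,0,1.5],[0,-0.8,1.6,0,0,0,1.5],[0,-1.2,2.5,0,0,0,1.5],[0,-1.5,3.3,0,0,0,1.5],[0,-1.8,4.2,0,0,0,1.5],[0,-2.0,5.1,0,0,0,1.5],[0,-2.2,6.0,0,0,0,1.5],[0,-2.4,6.9,0,0,0,1.5],[0,-2.5,7.8,0,0,0,1.5],[0,-2.6,8.7,0,0,0,1.5],[0,-2.6,9.6,0,0,0,1.5],[0,-2.7,10.3,0,0,0,1.5]]])

```text
t: 16.67
tcp_pos: [0.4052, 0.3396, 0.0897]
tool_rot: [0.724, 0.69, -0.004, -0.0]
force: [5.7, 2.9, 11.2]
finger_gap: 0.237
gripper_force: 57.7
```

```bash
python3 arc.py
```

```text
16.6667 [0.40520771 0.33964557 0.08968503] 2.021616374328938 57.67848014831543 [ 5.65501819  2.88560364 11.18735159] [ 0.45692922 -1.75671576 -0.10997669] [-0.00550224 -0.00465043 -0.99997405]
radius 0.22042716285206562 lever 1.4932629102555548 side 7.38255116331718e-05
```

carry_out(targets=[[[0,0,0.3,0,0,0,1.5],[0,0,0.5,0,0,0,1.5],[0,0,0.5,0,0,0,1.5],[0,0,0.5,0,0,0,1.5],[0,0,0.5,0,0,0,1.5],[0,0,0.5,0,0,0,1.5],[0,0,0.5,0,0,0,1.5],[0,0,0.5,0,0,0,1.5],[0,0,0.5,0,0,0,1.5],[0,0,0.5,0,0,0,1.5],[0,0,0.5,0,0,0,1.5],[0,0,0.5,0,0,0,1.5]]])

```text
t: 17.67
tcp_pos: [0.4051, 0.3396, 0.0854]
tool_rot: [0.724, 0.69, -0.004, -0.0]
force: [5.4, 5.9, 7.7]
finger_gap: 0.238
gripper_force: 58.1
```

```bash
python3 arc.py; python3 - <<'E'
from h import *
im=cams.snapshot("side")[:,:,::-1];crop(im,180,90,200,150,4,"s1.png")
E
```

```text
17.6667 [0.40505556 0.33964837 0.08536667] 2.0317118474207936 58.09246838092804 [5.36343309 5.85087667 7.68750895] [ 0.65530577 -1.00253852 -0.0377391 ] [-0.00598055 -0.00451961 -0.9999719 ]
radius 0.22059247688096043 lever 1.5128445446129863 side 6.973828178515206e-05
```

View pics/s1.png

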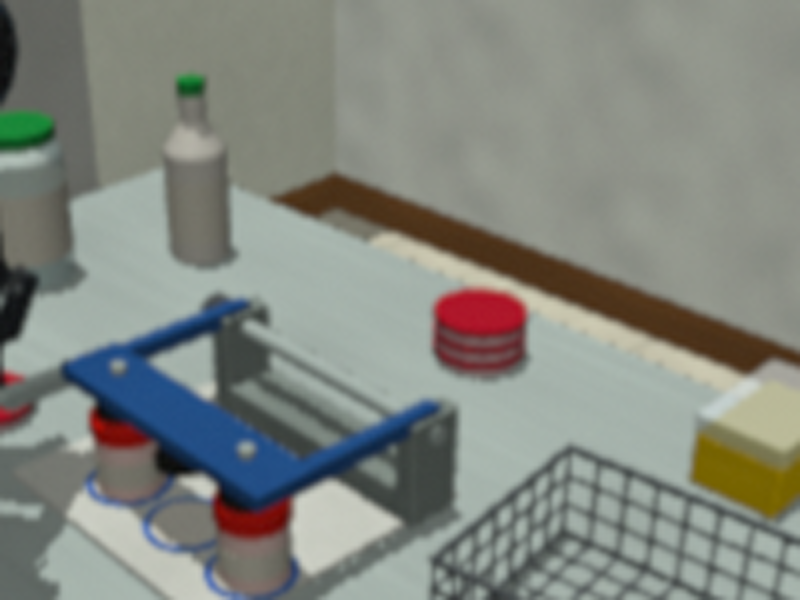

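carry_out(targets=[[[0,0,0.2,0,0,0,1.5],[0,0,0.4,0,0,0,1.5],[0,0,0.4,0,0,0,1.5],[0,0,0.4,0,0,0,1.5],[0,0,0.4,0,0,0,1.5],[0,0,0.4,0,0,0,1.5],[0,0,0.4,0,0,0,1.5],[0,0,0.4,0,0,0,1.5],[0,0,0.4,0,0,0,1.5],[0,0,0.4,0,0,0,1.5]]])

```text
t: 18.55
tcp_pos: [0.4051, 0.3396, 0.0822]
tool_rot: [0.724, 0.69, -0.003, -0.0]
force: [3.8, 3.8, 14.1]
finger_gap: 0.239
gripper_force: 58.7
```

```bash
python3 arc.py
```

```text
18.55 [0.40506155 0.33964474 0.08220688] 2.0417521844029434 58.68692994117737 [ 3.80178932  3.83185231 14.06257281] [ 0.59364009 -1.08229857 -0.08041004] [-0.00523909 -0.00431641 -0.99997696]
radius 0.22064953564112985 lever 1.5271646168476714 side 6.638102232107325e-05
```

carry_out(targets=[[[0,0,0.2,0,0,0,1.5],[0,0,0.4,0,0,0,1.5],[0,0,0.4,0,0,0,1.5],[0,0,0.4,0,0,0,1.5],[0,0,0.4,0,0,0,1.5],[0,0,0.4,0,0,0,1.5],[0,0,0.4,0,0,0,1.5],[0,0,0.4,0,0,0,1.5],[0,0,0.4,0,0,0,1.5],[0,0,0.4,0,0,0,1.5]]])

```text
t: 19.38
tcp_pos: [0.4051, 0.3397, 0.0803]
tool_rot: [0.724, 0.69, -0.003, 0.0]
force: [0.4, 2.4, 30.5]
finger_gap: 0.238
gripper_force: 60.2
```

```bash
python3 arc.py; python3 - <<'E'
from h import *
im=cams.snapshot("side")[:,:,::-1];crop(im,175,150,110,90,7,"s2.png")
E
```

```text
19.3833 [0.40511493 0.33966528 0.0802685 ] 2.032033010533668 60.24974048137665 [ 0.3555878   2.44970021 30.4823382 ] [ 0.32739768 -0.72303699  0.01240931] [-0.00402757 -0.00393223 -0.99998416]
radius 0.2206583231457983 lever 1.535952476999492 side 8.93177416310106e-05
```

View pics/s2.png

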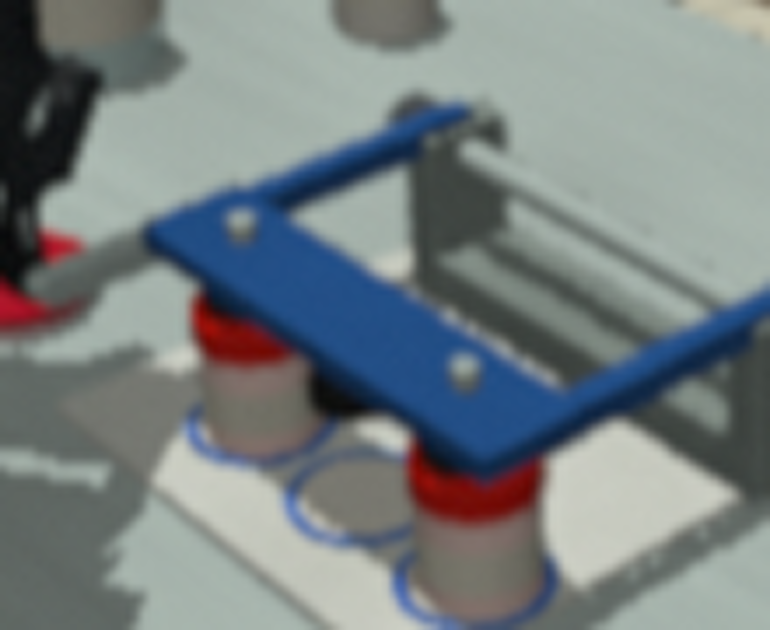

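carry_out(targets=[[[0,0,-0.6,0,0,0,1.5],[0,0,-1.1,0,0,0,1.5],[0,0.1,-2.0,0,0,0,1.5],[0,0.1,-2.9,0,0,0,1.5],[0,0.2,-3.8,0,0,0,1.5],[0,0.3,-4.7,0,0,0,1.5],[0,0.5,-5.6,0,0,0,1.5],[0,0.7,-6.5,0,0,0,1.5],[0,0.9,-7.4,0,0,0,1.5],[0,1.2,-8.3,0,0,0,1.5],[0,1.5,-9.1,0,0,0,1.5],[0,1.9,-10.0,0,0,0,1.5]]])

```text
t: 20.43
tcp_pos: [0.4271, 0.3385, 0.1753]
tool_rot: [0.724, 0.69, -0.004, 0.001]
force: [19.1, 3.8, -12.5]
finger_gap: 0.24
gripper_force: 62.2
```

```bash
python3 arc.py
```

```text
20.4333 [0.42710725 0.33849537 0.17526573] 2.05059066041798 62.18636691570282 [ 19.07103288   3.82316382 -12.5196431 ] [ 0.66336227 -1.62857668  0.07395521] [-0.00407508 -0.00614456 -0.99997282]
radius 0.21674842229709482 lever 1.086638191828313 side -8.446297205426724e-05
```

carry_out(targets=[[[0,0.3,-0.5,0,0,0,1.5],[0,0.8,-1.2,0,0,0,1.5],[0,1.2,-1.9,0,0,0,1.5],[0,1.7,-2.7,0,0,0,1.5],[0,2.2,-3.4,0,0,0,1.5],[0,2.8,-4.2,0,0,0,1.5],[0,3.3,-4.9,0,0,0,1.5],[0,3.9,-5.6,0,0,0,1.5],[0,4.6,-6.2,0,0,0,1.5],[0,5.2,-6.9,0,0,0,1.5],[0,5.9,-7.5,0,0,0,1.5],[0,6.6,-8.1,0,0,0,1.5]]])

```text
t: 21.43
tcp_pos: [0.486, 0.3356, 0.2531]
tool_rot: [0.724, 0.689, -0.011, -0.005]
force: [2.7, 5.2, -4.1]
finger_gap: 0.238
gripper_force: 57.1
```

```bash
python3 arc.py
```

```text
21.4333 [0.48599417 0.33560919 0.25306045] 2.0314626313017827 57.141117453575134 [ 2.66179837  5.16641853 -4.14871626] [ 0.84480544  0.17344035 -0.10117766] [-0.02306313 -0.00863061 -0.99969676]
radius 0.21598407293846641 lever 0.6315955900466834 side -0.0003036559207961739
```

carry_out(targets=[[[0,0.8,-0.5,0,0,0,1.5],[0,1.5,-1.0,0,0,0,1.5],[0,2.3,-1.5,0,0,0,1.5],[0,3.1,-2.0,0,0,0,1.5],[0,3.9,-2.4,0,0,0,1.5],[0,4.7,-2.8,0,0,0,1.5],[0,5.6,-3.1,0,0,0,1.5],[0,6.4,-3.4,0,0,0,1.5],[0,7.3,-3.7,0,0,0,1.5],[0,8.2,-3.9,0,0,0,1.5],[0,9.1,-4.2,0,0,0,1.5],[0,10,-4.3,0,0,0,1.5]]])

```text
t: 22.43
tcp_pos: [0.5852, 0.331, 0.298]
tool_rot: [0.724, 0.69, -0.012, -0.005]
force: [-3.6, -0.3, 14.8]
finger_gap: 0.239
gripper_force: 60.1
```

```bash
python3 arc.py
```

```text
22.4333 [0.58523266 0.33095378 0.29795923] 2.041250705710835 60.091023445129395 [-3.59431141 -0.28824505 14.83636366] [-0.04711061  1.21785267 -0.09011193] [-0.02411455 -0.00955608 -0.99966353]
radius 0.2135742901681552 lever 0.11849904064084948 side -0.0004647716809330742
```

carry_out(targets=[[[0,0.8,-0.2,0,0,0,1.5],[0,1.6,-0.3,0,0,0,1.5],[0,2.2,-0.4,0,0,0,1.5],[0,2.4,-0.4,0,0,0,1.5],[0,2.4,-0.4,0,0,0,1.5],[0,2.4,-0.4,0,0,0,1.5],[0,2.4,-0.4,0,0,0,1.5]]])

```text
t: 23.02
tcp_pos: [0.6095, 0.3297, 0.3001]
tool_rot: [0.724, 0.69, -0.012, -0.005]
force: [-5.5, 0.2, 4.9]
finger_gap: 0.237
gripper_force: 60.7
```

```bash
python3 arc.py
```

```text
23.0167 [0.60945669 0.32973698 0.30008424] 2.0246047121076587 60.671122670173645 [-5.4680973   0.21338373  4.93206881] [ 0.23268019  1.58026192 -0.09166912] [-0.024303   -0.00994159 -0.99965521]
radius 0.21248246668473805 lever 0.004260291444137421 side -0.0005844318500037471
```

Lever back at rest; open, lift, retreat.

carry_out(targets=[[[0,0,0,0,0,0,4],[0,0,0,0,0,0,8.54],[0,0,0,0,0,0,8.54],[0,0,0,0,0,0,8.54],[0,0,-3,0,0,0,8.54],[0,0,-6,0,0,0,8.54],[0,0,-9,0,0,0,8.54],[0,0,-10,0,0,0,8.54],[0,-4,-10,0,0,0,8.54],[0,-8,-10,0,0,0,8.54],[0,-12,-10,0,0,0,8.54],[0,-14,-10,0,0,0,8.54]]])

```text
t: 24.02
tcp_pos: [0.4709, 0.337, 0.4029]
tool_rot: [0.723, 0.69, -0.009, -0.002]
force: [0.4, -0.8, -0.4]
finger_gap: 0.998
gripper_force: 0.0
```

```bash
python3 - <<'E'
from h import *
im=reds("top",.075);crop(im,100,80,200,150,4,"t2.png")
s=manip.sense();print(s["t"],s["tcp_pos"]);go((.468,.222,.20),-2.6)
E
```

```text
top [230.6  98.9] [219  86  24  27 502] [0.8209 0.1527 0.075 ]
top [138.4 197.2] [125 185  26  25 460] [0.4404 0.3889 0.075 ]
top [191.6 197.5] [183 189  18  18 245] [0.4667 0.2184 0.075 ]
top [239.8 207.3] [232 199  17  18 239] [0.4598 0.0607 0.075 ]
24.0667 [0.46844978 0.33739642 0.40345613]
[-11.33   0.81  20.45] [-0.9  0.6  0. ]
```

View pics/t2.png

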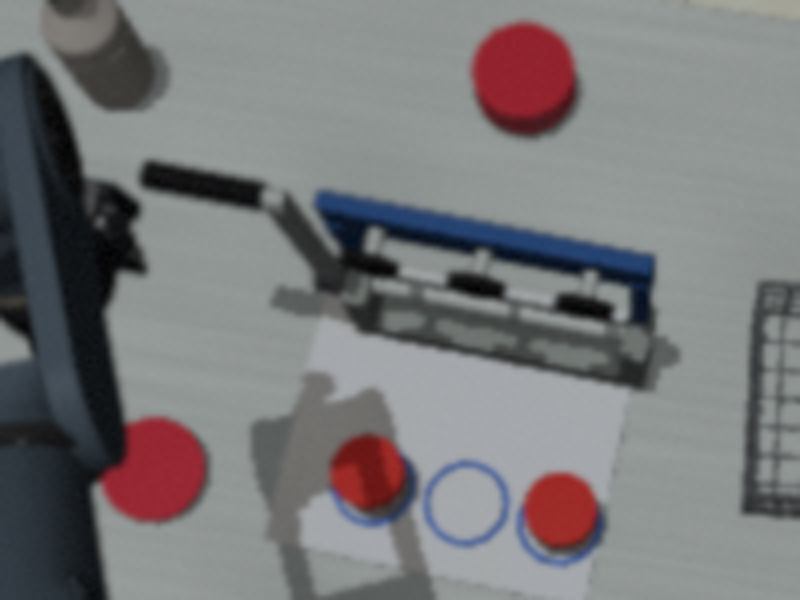

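carry_out(targets=[[[-3.5,0.3,2,-0.5,0.3,0,8.54],[-6.5,0.5,4.5,-0.9,0.6,0,8.54],[-9,0.6,7.5,-0.9,0.6,0,8.54],[-11.3,0.8,10.5,-0.9,0.6,0,8.54],[-11.3,0.8,14,-0.9,0.6,0,8.54],[-11.3,0.8,18,-0.9,0.6,0,8.54],[-11.3,0.8,20.4,-0.9,0.6,0,8.54],[-11.3,0.8,20.4,-0.9,0.6,0,8.54],[-11.3,0.8,20.4,-0.9,0.6,0,8.54]]])

```text
t: 24.82
tcp_pos: [0.4754, 0.222, 0.1992]
tool_rot: [0.724, 0.69, 0.001, 0.0]
force: [1.4, -0.3, 0.3]
finger_gap: 0.997
gripper_force: 0.0
```

```bash
python3 - <<'E'
from h import *
s=manip.sense();print(s["t"],s["tcp_pos"]);go((.468,.222,.051),-2.6);reds("wrist",.075)
E
```

```text
24.8167 [0.47539947 0.22196827 0.19923977]
[-0.04 -0.76 14.82] [ 0.1 -0.  -0.2]
wrist [224.    6.9] [188   0  74  18 957] [0.4565 0.3597 0.075 ]
wrist [253.2 185.9] [ 219  151   70   71 3828] [0.4705 0.2235 0.075 ]
wrist [256.3 319.1] [231 308  50  22 728] [0.4662 0.0915 0.075 ]
```

carry_out(targets=[[[0,-0.7,4,0,0,0,8.54],[0,-0.7,8,0,0,0,8.54],[0,-0.7,11,0,0,0,8.54],[0,-0.7,13.5,0,0,0,8.54],[0,-0.7,14.8,0,0,0,8.54],[0,-0.7,14.8,0,0,0,8.54],[0,-0.7,14.8,0,0,0,5],[0,-0.7,14.8,0,0,0,5],[0,-0.7,14.8,0,0,0,5],[0,-0.7,14.8,0,0,0,5],[0,-0.7,14.8,0,0,0,5],[0,-0.7,14.8,0,0,0,5]]], force=40)

```text
t: 25.87
tcp_pos: [0.471, 0.2235, 0.0547]
tool_rot: [0.724, 0.69, 0.004, 0.002]
force: [-1.2, -0.1, 7.1]
finger_gap: 0.697
gripper_force: 43.1
```

carry_out(targets=[[[0,0,0,0,0,0,5],[0,0,-1,0,0,0,5],[0,0,-3,0,0,0,5],[0,0,-6,0,0,0,5],[0,-1,-10,0,0,0,5],[0,-2,-14,0,0,0,5],[0,-2,-18,0,0,0,5],[0,-2,-20,0,0,0,5],[0,-2,-20,0,0,0,5]]])

```text
t: 26.62
tcp_pos: [0.4515, 0.2245, 0.2588]
tool_rot: [0.724, 0.69, 0.008, 0.005]
force: [0.2, -0.1, -1.2]
finger_gap: 0.691
gripper_force: 43.8
```

```bash
python3 - <<'E'
from h import *
s=manip.sense();print(s["t"],s["tcp_pos"],s["finger_gap"],s["q"])
C=np.array([(.6652,-.0700),(.6929,-.2948),(.5068,-.3107),(.4797,-.0861)]);c=C.mean(0);y=C[0]-C[1]+C[3]-C[2];y/=np.linalg.norm(y);ang=np.degrees(np.arctan2(y[1],y[0]));print(c,ang)
for k in (.052,-.052):
    p=c+k*y;print(p);go((*p,.24),ang-90)
E
```

```text
26.6167 [0.45149514 0.22452914 0.25883924] 0.6910252854527387 [2.39473188e-01 3.47343466e-01 1.73274725e+00 1.30249929e-04
 1.04222406e+00 2.86808251e-01]
[ 0.58615 -0.1904 ] 96.95234465942592
[ 0.57985572 -0.13878235]
[-35.69  14.51   1.95] [ 1.1 -0.2 -9.7]
[ 0.59244428 -0.24201765]
[-45.95  16.25   1.93] [ 1.1 -0.2 -9.7]
```

carry_out(targets=[[[-3,0.5,0,0,0,0,5],[-6.5,1.5,0,0,0,-3,5],[-46,16.3,0,1,0,-10,5],[-46,16.3,0,1,0,-10,5],[-46,16.3,0,1,0,-10,5],[-46,16.3,0,1,0,-10,5],[-46,16.3,0,1,0,-10,5],[-46,16.3,0,1,0,-10,5],[-46,16.3,0,1,0,-10,5],[-46,16.3,0,1,0,-10,5],[-46,16.3,0,1,0,-10,5],[-46,16.3,0,1,0,-10,5]]])

```text
t: 27.62
tcp_pos: [0.5858, -0.2359, 0.2515]
tool_rot: [0.661, 0.75, -0.004, -0.006]
force: [0.3, 0.7, -1.6]
finger_gap: 0.692
gripper_force: 43.7
```

carry_out(targets=[[[0,0,0,0,0,0,5],[0,0,0,0,0,0,5]]])

```text
t: 27.78
tcp_pos: [0.586, -0.2366, 0.2511]
tool_rot: [0.662, 0.749, -0.004, -0.005]
force: [0.1, 1.1, -2.2]
finger_gap: 0.695
gripper_force: 43.7
```

```bash
python3 - <<'E'
from h import *
s=manip.sense();print(s["t"],s["tcp_pos"]);go((.592,-.241,.06),7)
i=cams.camera_info("wrist");im=cams.snapshot("wrist")[:,:,::-1].copy()
C=np.array([(.6652,-.0700),(.6929,-.2948),(.5068,-.3107),(.4797,-.0861)])
for p in C:
    u=proj("wrist",(*p,.085),i);cv2.circle(im,tuple(int(x) for x in u),3,(0,255,0),1)
cv2.imwrite("pics/w5.png",im)
E
```

```text
27.7833 [ 0.58604726 -0.23659746  0.25111095]
[-0.57  0.79 19.1 ] [-0.7 -0.2  0. ]
```

View pics/w5.png

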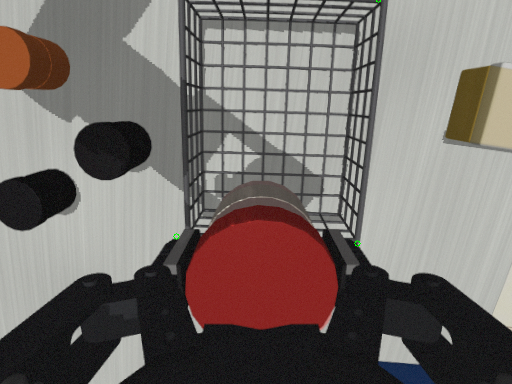

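carry_out(targets=[[[0,0.7,4,0,0,0,5],[0,0.7,8,0,0,0,5],[0,0.7,12,0,0,0,5],[0,0.7,15,0,0,0,5],[0,0.7,17,0,0,0,5],[0,0.7,18.5,0,0,0,5],[0,0.7,18.5,0,0,0,5],[0,0.7,18.5,0,0,0,8],[0,0.7,18.5,0,0,0,8],[0,0.7,18.5,0,0,0,8],[0,0.7,16,0,0,0,8],[0,0.7,12,0,0,0,8]]])

```text
t: 28.83
tcp_pos: [0.5897, -0.2317, 0.1306]
tool_rot: [0.661, 0.75, -0.004, -0.008]
force: [0.0, -0.6, 0.3]
finger_gap: 0.936
gripper_force: 0.0
```

carry_out(targets=[[[0,0,-4,0,0,0,8.54],[0,0,-8,0,0,0,8.54],[4,-2,-11,0,0,0,8.54],[8,-4,-11,0,0,0,8.54],[12,-6,-11,0,0,0,8.54],[16,-8,-11,0,0,0,8.54],[16,-8,-11,0,0,0,8.54],[16,-8,-11,0,0,0,8.54]]])

```text
t: 29.5
tcp_pos: [0.4901, -0.0805, 0.2454]
tool_rot: [0.66, 0.752, -0.004, -0.006]
force: [0.4, -0.5, -0.4]
finger_gap: 1.0
gripper_force: 0.0
```

```bash
python3 - <<'E'
from h import *
im=reds("top",.073);s=manip.sense();print(s["t"],s["tcp_pos"],s["force"]);go((.462,.063,.20),-2.6)
E
```

```text
top [230.6  98.8] [219  86  24  27 503] [0.8219 0.153  0.073 ]
top [335.5 183.6] [327 175  18  18 243] [ 0.5854 -0.2321  0.073 ]
top [135.  192.8] [126 185  23  20 248] [0.4533 0.4036 0.073 ]
29.55 [ 0.49268677 -0.08287706  0.2455641 ] [ 0.07275459  0.04877641 -0.72973043]
[14.86 -1.12  4.58] [-0.6 -0.  10. ]
```

carry_out(targets=[[[4,-0.3,0,0,0,3,8.54],[8,-0.6,1,0,0,6,8.54],[11,-0.9,3,-0.5,0,10,8.54],[14.8,-1.1,4.5,-0.5,0,10,8.54],[14.8,-1.1,4.5,-0.5,0,10,8.54],[14.8,-1.1,4.5,-0.5,0,10,8.54]]])

```text
t: 30.05
tcp_pos: [0.4643, 0.0617, 0.1992]
tool_rot: [0.723, 0.691, -0.001, -0.001]
force: [0.6, 0.1, -0.2]
finger_gap: 1.004
gripper_force: 0.0
```

```bash
python3 - <<'E'
from h import *
s=manip.sense();print(s["t"],s["tcp_pos"]);im=reds("wrist",.075);cv2.imwrite("pics/w6.png",im);go((.4625,.063,.05),-2.6)
E
```

```text
30.05 [0.4642553  0.06171717 0.19918335]
wrist [259.8 183.7] [ 225  149   70   70 3844] [0.4644 0.0648 0.075 ]
[ 0.23 -0.29 14.97] [-0.  -0.  -0.1]
```

carry_out(targets=[[[0.2,-0.2,4,0,0,0,8.54],[0.2,-0.2,8,0,0,0,8.54],[0.2,-0.2,11,0,0,0,8.54],[0.2,-0.2,13.5,0,0,0,8.54],[0.2,-0.2,15,0,0,0,8.54],[0.2,-0.2,15,0,0,0,8.54],[0.2,-0.2,15,0,0,0,5],[0.2,-0.2,15,0,0,0,5],[0.2,-0.2,15,0,0,0,5],[0.2,-0.2,15,0,0,0,5],[0.2,-0.2,15,0,0,0,5],[0.2,-0.2,15,0,0,0,5]]])

```text
t: 31.1
tcp_pos: [0.4626, 0.0626, 0.0505]
tool_rot: [0.724, 0.69, 0.0, 0.0]
force: [0.4, -2.3, 6.1]
finger_gap: 0.696
gripper_force: 43.3
```

carry_out(targets=[[[0,0,0,0,0,0,5],[0,0,-1,0,0,0,5],[0,0,-3,0,0,0,5],[0,0,-6,0,0,0,5],[0,0,-10,0,0,0,5],[0,0,-14,0,0,0,5],[0,0,-18,0,0,0,5],[0,0,-20,0,0,0,5],[0,0,-20,0,0,0,5]]])

```text
t: 31.85
tcp_pos: [0.4643, 0.063, 0.2547]
tool_rot: [0.724, 0.69, 0.003, 0.003]
force: [0.5, -0.2, -0.8]
finger_gap: 0.689
gripper_force: 43.5
```

```bash
python3 - <<'E'
from h import *
s=manip.sense();print(s["t"],s["tcp_pos"],s["finger_gap"]);go((.578,-.138,.25),7)
E
```

```text
31.85 [0.46430917 0.06296959 0.25468134] 0.6889748426704694
[-19.54  12.3    0.56] [ 0.5  0.  -9.7]
```

carry_out(targets=[[[-3,2,0,0,0,-3,5],[-6.5,4,0,0,0,-6,5],[-19.5,12.3,0,0.5,0,-10,5],[-19.5,12.3,0,0.5,0,-10,5],[-19.5,12.3,0,0.5,0,-10,5],[-19.5,12.3,0,0.5,0,-10,5],[-19.5,12.3,0,0.5,0,-10,5],[-19.5,12.3,0,0.5,0,-10,5],[-19.5,12.3,0,0.5,0,-10,5]]])

```text
t: 32.6
tcp_pos: [0.5737, -0.1368, 0.2471]
tool_rot: [0.661, 0.75, -0.004, -0.007]
force: [0.0, 0.9, -1.0]
finger_gap: 0.694
gripper_force: 43.6
```

```bash
python3 - <<'E'
from h import *
s=manip.sense();print(s["t"],s["tcp_pos"],s["finger_gap"]);go((.580,-.136,.068),7)
E
```

```text
32.6 [ 0.57372573 -0.13680243  0.24709516] 0.694490314185078
[-0.09  0.91 17.9 ] [-0.9 -0.3  0.2]
```

carry_out(targets=[[[0,0.6,4,0,0,0,5],[0,0.6,8,0,0,0,5],[0,0.6,12,0,0,0,5],[0,0.6,15,0,0,0,5],[0,0.6,17,0,0,0,5],[0,0.6,18,0,0,0,5],[0,0.6,18,0,0,0,5],[0,0.6,18,0,0,0,8],[0,0.6,18,0,0,0,8],[0,0.6,18,0,0,0,8],[0,0.6,15,0,0,0,8],[0,0.6,11,0,0,0,8]]])

```text
t: 33.6
tcp_pos: [0.5781, -0.1362, 0.1375]
tool_rot: [0.661, 0.75, -0.005, -0.008]
force: [0.8, 0.2, -0.7]
finger_gap: 0.937
gripper_force: 0.0
```

carry_out(targets=[[[0,0,-4,0,0,0,8.54],[0,0,-8,0,0,0,8.54],[4,-2,-11,0,0,0,8.54],[8,-4,-14,0,0,0,8.54],[12,-6,-14,0,0,0,8.54],[16,-8,-14,0,0,0,8.54],[24,-8,-14,0,0,0,8.54],[24,-8,-14,0,0,0,8.54],[24,-8,-14,0,0,0,8.54],[24,-8,-14,0,0,0,8.54],[24,-8,-14,0,0,0,8.54],[24,-8,-14,0,0,0,8.54]]])

```text
t: 34.6
tcp_pos: [0.4726, 0.0904, 0.281]
tool_rot: [0.661, 0.751, -0.003, -0.004]
force: [-0.1, -0.4, -0.1]
finger_gap: 0.998
gripper_force: 0.0
```

```bash
python3 - <<'E'
from h import *
im=reds("top",.073);cv2.imwrite("pics/t3.png",cv2.resize(im,(800,600)));s=manip.sense();print(s["t"],s["tcp_pos"],s["force"])
E
```

```text
top [230.6  98.9] [219  86  24  27 504] [0.8218 0.153  0.073 ]
top [305.6 182.2] [297 174  18  18 242] [ 0.5745 -0.1357  0.073 ]
top [335.5 183.5] [327 175  18  18 244] [ 0.5856 -0.2322  0.073 ]
top [137.9 196.9] [126 185  25  25 486] [0.4414 0.3914 0.073 ]
34.65 [0.47275061 0.09000186 0.28070896] [ 0.12014111 -0.38394857 -0.07450303]
```

View pics/t3.png

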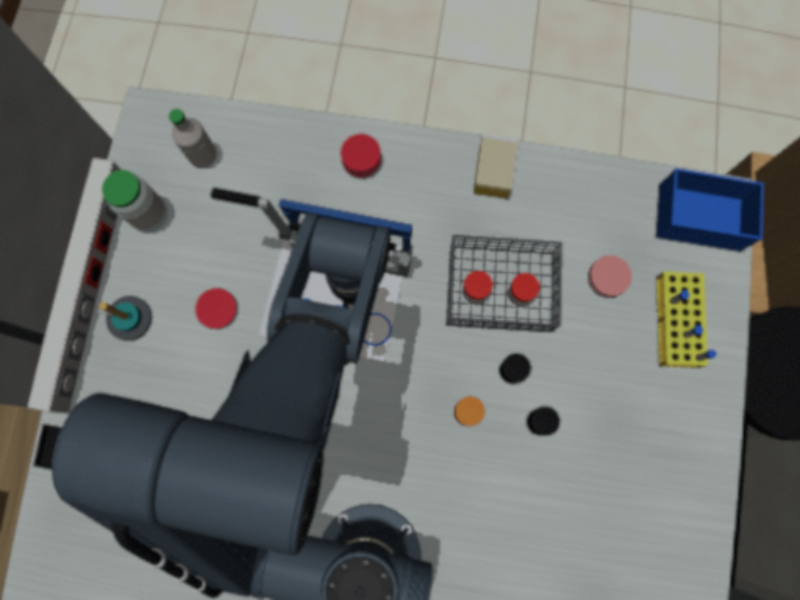

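```bash
python3 -c "
from station import sign_off
print(sign_off())"
```

```text
the job is handed in; nothing more can be done
None
```

The job is handed in (the sign-off returned no verdict). Only two red-lidded jars were on the bench; both were stood on spots, pressed at the stop for well over a second with the lever eased back up, and now stand inside the basket, with the petri dishes unmoved.

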